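# Lock the foot-ring grinder's spindle and build up its clamp stack

### The job

Get the grinder ready for its nut: first push the spindle-lock lever fully home into the red-marked notch, then thread the three clamp parts onto the upright spindle in order of size, hubs up: the wide dark steel flange down on the grinding disc, the blue spacer on it, and the small brass washer on top. Lower each part all the way down and let go only when it sits flat: do not drop it. Leave the nut and the spanner where they lie.

Things in the scene. Friction and masses are not known exactly. Their poses are not given: they have to be found in the camera images.
- lever (a joint): spindle-lock lever: a steel bar with an upright black knob, swinging level about a fixed upright pivot. 0 = green-marked notch (run), on the side away from the spindle; 1.2 rad = red-marked notch (locked), nearer the spindle, where it meets a stop. The knob goes clockwise seen from above as the value grows. Starts at 0 to 0.3. Stiff (3 N at the knob), stays where left; closed fingers can push it
- lever_knob (a point): centre of the lever's upright black knob, 105 mm from the pivot axis. Knob 28 mm across, 38 mm tall, from 19 mm below this point to 19 mm above. Under it a 14 mm stem, and the 18 mm wide lever bar whose top is 31 mm below this point; the machine's deck is 56 mm below it
- lever_pivot (a point): point on the lever's vertical pivot axis, at the height of the knob's centre; nothing of the pivot rises above 20 mm below this point
- lock_notch (a point): where the knob's centre stands when the lever is fully home in the red-marked notch
- spindle_seat (a point): centre of the top face of the grey grinding disc (200 mm across), at the spindle's foot, z up. The steel spindle is 20 mm across and rises 61 mm above this point, its top 9 mm tapered to 11 mm. Splash pan round the disc: 260 mm across, rim 5 mm above this point. The green machine is 300 x 420 mm; a water tank on it, 150 mm from the spindle, rises 60 mm above this point
- flange_center (a point): loose wide dark steel clamp flange, at its centre, half-way up (10 mm above its underside); z is its axis, hub up. A disc 120 mm across and 8 mm thick with a hub 60 mm across and 12 mm tall on top (20 mm tall in all), bore 24 mm right through; about 0.35 kg. Held by the hub from above
- spacer_center (a point): loose blue flanged spacer, at its centre, half-way up (10 mm above its underside); z is its axis, hub up. A disc 90 mm across and 8 mm thick with a hub 52 mm across and 12 mm tall on top (20 mm tall in all), bore 24 mm; about 0.25 kg. Held by the hub from above
- washer_center (a point): loose thick brass washer, at its centre, half-way up (7 mm above its underside); z is its axis. A plain ring 60 mm across, 14 mm tall, bore 24 mm; about 0.16 kg. The three parts lie flat on a white board 10 mm thick
- nut: dark hexagon nut 48 mm across, 18 mm tall, on the white board; origin at the centre of its underside. To be left
- spanner: steel open spanner 190 mm long lying on the white board; origin under its middle. To be left
Not all that is in view belongs to the job. Of the things like the part that bears flange_center, leave any that is green or white; of the rest the larger one is meant.

How it is judged:
On the way, in this order (a step that is already met when the one before it is completed fails the run):
1. the lever is home in the red-marked notch (value of joint lever above 1.1 rad), for 0.2 s.
2. the flange sits flat on the disc, on the spindle (horizontal distance between flange_center and spindle_seat below 0.005 m and z of flange_center in the frame of spindle_seat below 0.013 m and angle between flange_center's own z axis and vertical below 0.06 rad), for 0.2 s.
3. the spacer sits flat on the flange, on the spindle (horizontal distance between spacer_center and spindle_seat below 0.005 m and z of spacer_center in the frame of spindle_seat between 0.027 and 0.033 m and angle between spacer_center's own z axis and vertical below 0.06 rad), for 0.2 s.
4. the washer sits flat on the spacer, on the spindle (horizontal distance between washer_center and spindle_seat below 0.005 m and z of washer_center in the frame of spindle_seat between 0.044 and 0.05 m and angle between washer_center's own z axis and vertical below 0.06 rad), for 0.2 s.
At the end, for the whole second after the job is handed in: the lever within 0.1 rad of the stop in the red notch; flange, spacer and washer threaded on the spindle in that order from below, each within 5 mm of its axis, flat (within 0.06 rad, hub up), within 3 mm of its seated height, released and at rest (all of step 2 and all of step 4 and value of joint lever above 1.1 rad and horizontal distance between spacer_center and spindle_seat below 0.005 m and z of spacer_center in the frame of spindle_seat below 0.033 m and angle between spacer_center's own z axis and vertical below 0.06 rad and linear speed of each of flange, spacer, washer below 0.02 m/s); the robot touches nothing.
It fails at once if a clamp part is dropped (falls free by more than about 15 mm) ((linear speed of flange above 0.55 m/s and contact force between the fingers and flange below 0.2 N) or (linear speed of spacer above 0.55 m/s and contact force between the fingers and spacer below 0.2 N) or (linear speed of washer above 0.55 m/s and contact force between the fingers and washer below 0.2 N)).
It fails at once if the nut or the spanner is moved by more than 30 mm (distance of any of nut, spanner from where it was at the start of the episode above 0.03 m).
It also fails if it takes over 72 s, if anything falls off the work surface, if the arm or the gripper's body presses on something with over 40 N, if the wrist force passes 120 N, or if a joint passes its speed limit or range.

### The arm

A 6-joint arm with a two-finger parallel gripper is mounted at the origin on the work surface. World frame = base frame: x ahead of the robot, y to its left, z up, the work surface at z = 0. Lengths are in m, angles in rad, forces in N, time in s.
With the tool pointing down it reaches from about 0.25 to 0.725 m from the base axis. Payload 4 kg.
Tool frame: the origin (TCP) lies on the centre line of the jaws, within the pads' length; the fingertips stand 17 mm ahead of it and the grasp point (between the pads) lies 2 mm behind it; z points along the fingers, y is the line along which they close (so a half turn about z gives the same grasp; the last joint's range is limited). The gripper opens to 85 mm and grips with 20 to 120 N. Pads are 22 mm wide; open, the fingers measure 114 mm over their backs; the gripper's body (76 mm by 85 mm) begins 54 mm behind the grasp point. The pads swing forward as they close: fully open they stand 13 mm farther back than shut.
Start: joints at [-1.242, 0.241, 0.005, 1.335, 0, 1.571], TCP at [0.161, -0.473, 0.248] pointing down, gripper open.
Joint ranges: [-2.72, 2.72], [-1.05, 1.87], [-1.09, 1.28], [-1.99, 2.15], [-1.42, 1.44], [-3.14, 3.14]. Speed limits (rad/s): [2.79, 2.79, 3.14, 3.14, 3.14, 3.14].

### API

Orientations are given as a unit quaternion [x, y, z, w].
In Python, from workcell import bot, camera, get_calibration gives the robot as it stands.
- The arm moves only by the tool apply_moves, never from a script. Its argument "steps" is a list of rows, each a list of 3 entries, a list of its own where there are three numbers: the shift along the tool's x, y, z as a fraction of full scale, then the turn, a rotation vector about the tool's x, y, z as a fraction of full scale, then the opening, from 0 (shut) to 1 (fully open). A call has exactly 8 rows; each row shifts and turns the commanded pose from where the row before left it, along the tool's axes as they then stand; what a row does not reach is not made up. Full scale, the value 1, is 20 cm for a shift and pi rad for a turn. A row lasts 1/12 s, in which the tool goes at most 41.7 mm and 7.16 degrees, less where a joint would pass 70% of its speed; a pose out of reach is approached as far as the arm can. A call with a number of a shift or a turn outside -1 to 1 is refused whole. A call with a gripper value outside its range is refused whole. The fingers move at their own pace and stop on an object; the grip force is fixed at half the most. Time passes only in rows, so rows that do not move let the fingers close, or fill a call up. It gives the time, the measured TCP pose, the force, the opening and the grip force at its end, in the units of the state.
- bot.get_obs(): the state, without advancing time (a new reading comes with each control period).
- camera(name): name is "scene" or "top"; returns (picture, depth): 384x512x3 uint8, red, green, blue; 384x512 float32, m along the optical axis (not along the pixel's ray), 0 where there is no reading.
- get_calibration(name): a dict with "fov_y" (degrees; the focal length in pixels is half the picture's height over the tangent of half this angle, whatever the lens; pixels are square), "cx", "cy" (the principal point, pixels), "rvec" (rotation vector, rad) and "tvec" (3), from world to camera coordinates, as OpenCV has them. Camera axes: x right, y down, z forward; pixel columns grow to the right and rows downward; lengths in m; the calibration is good to about 2 mm. A picture is of the moment at which its call begins. get_calibration takes no time and is no camera call.
- bot.job_done(): hands the job in; it is judged then, once.
The state is a dict: "clock": time; "joint_pos": joint angles; "joint_vel": joint speeds; "tau": joint torques, N m; "eef_pos": TCP position; "tool_rot": TCP orientation; "ft_force": force on the tool from outside, world axes, zero at the start; "ft_torque": the same for the moment, N m; "grip_width": finger opening in m; "grasp_force": force on a finger pad.
Only numpy, scipy, OpenCV 4.12 (cv2) and the standard library are available. Lean on these libraries where they do the work, as an engineer would, in place of code of your own. Each camera call takes 0.05 s, during which the arm holds its last target. There are 200 camera calls.

## Working session

There is one attempt and no reset: what is moved stays moved. The work goes in short steps, Python scripts to look and compute and a tool call to move; the robot and the scene stay as the last step left them, time stands still between calls to the robot, and variables do not carry over. Pictures are saved under pics/ and viewed, at most 10 in all, crops included, and the job is handed in when it is done.

Besides the shell and the picture viewer there is one more tool, called after "Request:" by a JSON object that holds its "method" and its "body". apply_moves: Moves the arm, as the interface text tells. Its arguments: {"type":"object","properties":{"steps":{"type":"array"}},"required":["steps"]}

```bash
ls; mkdir -p pics
cat > h.py <<'E'
import numpy as np, cv2
from workcell import bot, camera, get_calibration
def cal(n):
    c=get_calibration(n); f=192/np.tan(np.radians(c["fov_y"])/2)
    R=cv2.Rodrigues(np.array(c["rvec"],float))[0]; return f,c["cx"],c["cy"],R,np.array(c["tvec"],float).ravel(),c
def pts(n,d):
    f,cx,cy,R,t,_=cal(n); v,u=np.mgrid[:384,:512]
    P=np.stack([(u-cx)/f*d,(v-cy)/f*d,d],-1)
    return (P-t)@R
def ray(n,u,v,z):
    f,cx,cy,R,t,_=cal(n); d=R.T@np.array([(u-cx)/f,(v-cy)/f,1]); o=-R.T@t
    return o+d*(z-o[2])/d[2]
def proj(n,p):
    f,cx,cy,R,t,_=cal(n); q=R@np.array(p)+t; return q[0]/q[2]*f+cx,q[1]/q[2]*f+cy
E
python3 - <<'E'
from h import *
o=bot.get_obs(); print(o)
for n in("scene","top"):
    c=get_calibration(n); print(n,c); 
    p,d=camera(n); np.savez(f"{n}0.npz",p=p,d=d); cv2.imwrite(f"pics/{n}0.png",p[:,:,::-1])
    f,cx,cy,R,t,_=cal(n); print("cam at",-R.T@t, "zero depth",(d==0).mean())
E
```

```text
pics
{'clock': 0.0, 'joint_pos': array([-1.24196432e+00,  2.41413760e-01,  3.74154944e-03,  1.33518596e+00,
       -5.70035851e-07,  1.57078350e+00]), 'joint_vel': array([-9.25364901e-05, -2.06297010e-03, -6.25457100e-04, -1.79694362e-03,
       -1.01712337e-04, -8.32300551e-04]), 'tau': array([-1.25630922e-04, -3.72316468e+01,  2.52409065e+01,  1.71096559e-02,
       -4.74268484e-05,  2.58166715e-07]), 'eef_pos': array([ 0.16128041, -0.47265815,  0.24741913]), 'tool_rot': array([ 9.86512536e-01,  1.63682477e-01, -1.69011989e-04, -1.01697293e-03]), 'ft_force': array([-0.2291538 , -0.73642304, -0.03652869]), 'ft_torque': array([-0.01289049, -0.0200651 , -0.03594406]), 'grasp_force': 0.0, 'grip_width': 0.08520841959607067}
scene {'fov_y': 43.07327158615043, 'cx': 251.06140854209693, 'cy': 189.96560688138925, 'rvec': array([ 2.34334181,  0.67023409, -0.24480141]), 'tvec': array([-0.4011223 , -0.13896034,  1.51639291])}
cam at [ 0.91773865 -0.72942192  1.0513591 ] zero depth 0.004130045572916667
top {'fov_y': 56.70349075521274, 'cx': 250.17964361770348, 'cy': 193.48736101028302, 'rvec': array([ 2.20057722, -2.15289324,  0.09153081]), 'tvec': array([-0.04156774,  0.49658307,  1.16834635])}
cam at [ 0.39564563 -0.03369482  1.20651771] zero depth 0.0037333170572916665
```

View pics/top0.png

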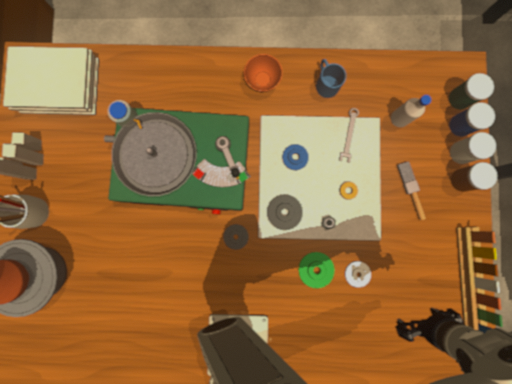

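View pics/scene0.png

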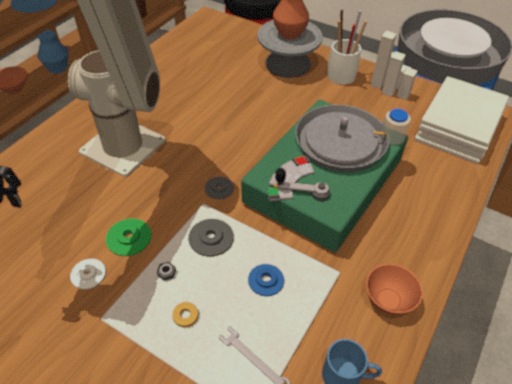

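The top view shows the machine with its spindle at (152,151), the lever pivot near (222,143) and the black knob near (236,172). There are four flange-like things: dark (285,212), smaller dark (235,236), green (317,270) and white (358,273). Green and white are excluded. Of the two dark ones the larger, on the board at (285,212), fits. I'll confirm it with a crop and sizes.

Run:
```python
from h import *
Z=np.load("top0.npz");p,d=Z["p"],Z["d"];P=pts("top",d)
cv2.imwrite("pics/crop1.png",cv2.resize(p[95:290,105:365,::-1],None,fx=3,fy=3,interpolation=cv2.INTER_CUBIC))
for nm,(u,v) in dict(table=(420,300),board=(350,150),deck=(215,115),disc=(170,165),fl=(273,222),flhub=(279,205),sp=(286,163),wash=(342,190),knob=(236,172),bar=(228,160),spin=(152,151),dark2=(228,243),pivot=(222,143)).items(): print(nm,P[v,u].round(4))
hsv=cv2.cvtColor(p,cv2.COLOR_RGB2HSV)
def blobs(m,name):
    n,l,s,c=cv2.connectedComponentsWithStats(m.astype(np.uint8))
    for i in range(1,n):
        if s[i,4]>60: print(name,s[i],c[i].round(1))
H,S,V=hsv[...,0],hsv[...,1],hsv[...,2]
b=np.zeros(H.shape,bool);b[116:240,255:382]=1
blobs(b&(H>95)&(H<125)&(S>100),"blue"); blobs(b&(H>12)&(H<30)&(S>120),"brass")
blobs(b&(V<105)&(S<90),"dark")
b[:]=0;b[215:260,215:255]=1; blobs(b&(V<80)&(S<90),"dark2")
```

```text
table [ 0.1571 -0.6013  0.0007]
board [ 0.6543 -0.3673  0.0113]
deck [0.7348 0.0851 0.1127]
disc [0.5692 0.2148 0.1357]
fl [ 0.404  -0.1086  0.0207]
flhub [ 0.4606 -0.127   0.0281]
sp [ 0.603  -0.149   0.0215]
wash [ 0.5151 -0.3358  0.028 ]
knob [0.5447 0.0113 0.1859]
bar [0.5882 0.0387 0.1368]
spin [0.6001 0.2559 0.1904]
dark2 [0.3308 0.0399 0.0069]
pivot [0.6381 0.0576 0.1466]
blue [283 145  24  24 374] [294.8 156.8]
brass [255 116  59 124 593] [259.6 179.2]
brass [357 116  25 115 174] [379.1 157.4]
brass [340 182  18  17 202] [348.4 189.9]
dark [268 196  32  32 510] [280.4 210. ]
dark2 [225 225  22  23 334] [236.  236.2]
```

View pics/crop1.png

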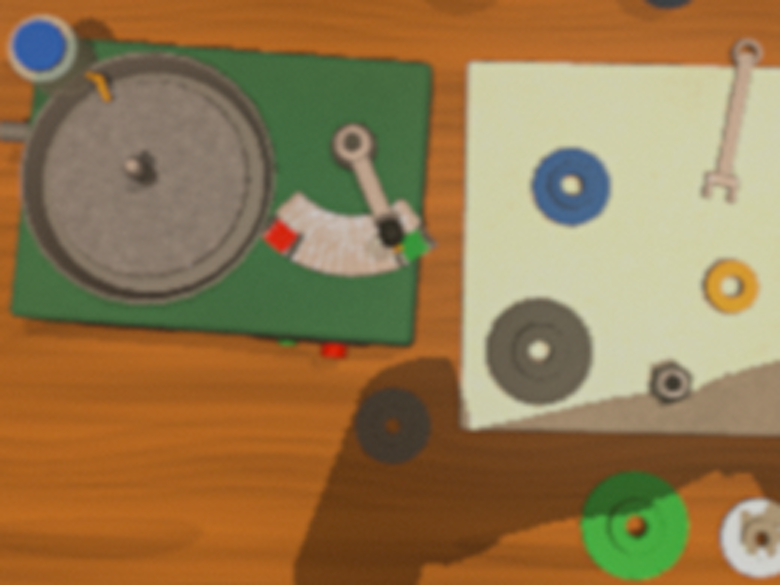

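The crop confirms it: the flange on the board is about 35 px across, against about 25 px for the dark one on the table. Next I'll measure centres with circle fits.

```bash
cat >> h.py <<'E'
def circ(q):
    A=np.c_[2*q[:,:2],np.ones(len(q))]; s=np.linalg.lstsq(A,(q[:,:2]**2).sum(1),rcond=None)[0]
    return s[:2],np.sqrt(s[2]+s[:2]@s[:2])
def edge(n,m,z):
    c=max(cv2.findContours(m.astype(np.uint8),cv2.RETR_EXTERNAL,cv2.CHAIN_APPROX_NONE)[0],key=cv2.contourArea)[:,0]
    return np.array([ray(n,u,v,z) for u,v in c])
E
python3 - <<'E'
from h import *
for n,box in(("top",dict(fl=(265,190,307,235),sp=(275,138,315,176),wa=(332,176,364,205))),("scene",dict(fl=(183,212,240,260),sp=(242,258,292,302),wa=(165,294,205,332)))):
    Z=np.load(n+"0.npz");p,d=Z["p"],Z["d"];P=pts(n,d);hsv=cv2.cvtColor(p,cv2.COLOR_RGB2HSV).astype(int)
    H,S,V=hsv[...,0],hsv[...,1],hsv[...,2]
    for k,m,z in(("fl",(V<150)&(S<110),.018),("sp",(H>95)&(H<125)&(S>100),.018),("wa",(H>12)&(H<30)&(S>120),.024)):
        b=np.zeros(H.shape,bool);x0,y0,x1,y1=box[k];b[y0:y1,x0:x1]=1
        e=edge(n,b&m,z);c,r=circ(e);print(n,k,c.round(4),r.round(4),((e.min(0)+e.max(0))/2).round(4))
        h=P[b&(P[...,2]>.0235)&(P[...,2]<.034)];print("  high pts mean",h.mean(0).round(4),len(h))
    # knob, spindle by height
    for nm,c,r,lo,hi in(("knob",(.555,.01),.05,.172,.2),("spin",(.60,.256),.05,.16,.21),("rim",(.60,.256),.15,.139,.145)):
        s=P[(np.hypot(P[...,0]-c[0],P[...,1]-c[1])<r)&(P[...,2]>lo)&(P[...,2]<hi)]
        print(n,nm,len(s),s.mean(0).round(4),((s.min(0)+s.max(0))/2).round(4),s.max(0)[2].round(4))
    s=P[(np.hypot(P[...,0]-.638,P[...,1]-.0576)<.018)&(P[...,2]>.135)];print(n,"pivot",s.mean(0).round(4),((s.min(0)+s.max(0))/2).round(4),len(s))
E
```

```text
top fl [ 0.439  -0.1452] 0.0578 [ 0.4399 -0.1448  0.018 ]
  high pts mean [ 0.4392 -0.1473  0.0295] 224
top sp [ 0.6259 -0.1789] 0.0388 [ 0.6265 -0.1778  0.018 ]
  high pts mean [ 0.6253 -0.1804  0.0297] 152
top wa [ 0.5162 -0.3579] 0.0278 [ 0.516  -0.3585  0.024 ]
  high pts mean [ 0.517  -0.3604  0.0257] 140
top knob 67 [0.5452 0.0144 0.1828] [0.5458 0.0145 0.1809] 0.1896
top spin 56 [0.6006 0.2611 0.187 ] [0.6024 0.2638 0.1806] 0.199
top rim 509 [0.6082 0.2624 0.1405] [0.604 0.264 0.142] 0.1449
top pivot [0.6391 0.0567 0.1411] [0.6386 0.0569 0.1425] 91
scene fl [ 0.4422 -0.1507] 0.0586 [ 0.4423 -0.1507  0.018 ]
  high pts mean [ 0.441  -0.1479  0.0287] 313
scene sp [ 0.6278 -0.184 ] 0.0412 [ 0.6279 -0.1839  0.018 ]
  high pts mean [ 0.6276 -0.1817  0.0288] 271
scene wa [ 0.5193 -0.3635] 0.0283 [ 0.5192 -0.3632  0.024 ]
  high pts mean [ 0.5179 -0.3602  0.025 ] 173
scene knob 83 [0.5502 0.0106 0.1808] [0.5487 0.0135 0.1801] 0.1876
scene spin 88 [0.6062 0.2595 0.18  ] [0.6048 0.2621 0.1786] 0.1967
scene rim 215 [0.6158 0.2673 0.1407] [0.6049 0.2615 0.1419] 0.1449
scene pivot [0.6417 0.0537 0.1403] [0.6406 0.056  0.1424] 97
```

Request:
{"method": "apply_moves", "body": {"steps": [[[0.1,0,0],[0,0,-0.0395],0],[[0.2,0,0],[0,0,-0.0395],0],[[0.2,0,0],[0,0,-0.0395],0],[[0.2,0,0],[0,0,-0.0395],0],[[0.2,0,0],[0,0,-0.0395],0],[[0.2,0,0],[0,0,-0.0395],0],[[0.2,0,0],[0,0,-0.0395],0],[[0,0,0],[0,0,-0.0395],0]]}}

```text
clock: 0.77
eef_pos: [0.3525, -0.2989, 0.2478]
tool_rot: [0.785, 0.619, 0.001, -0.001]
ft_force: [-0.7, 0.8, 0.5]
grip_width: -0.0001
grasp_force: 0.0
```

Request:
{"method": "apply_moves", "body": {"steps": [[[0.16,0.12,0],[0,0,-0.0375],0],[[0.16,0.12,0],[0,0,-0.0375],0],[[0.16,0.12,0],[0,0,0],0],[[0.16,0.12,0],[0,0,0],0],[[0.16,0.12,0],[0,0,0],0],[[0.16,0.12,0],[0,0,0],0],[[0.16,0.12,0],[0,0,0],0],[[0,0,0],[0,0,0],0]]}}

```text
clock: 1.43
eef_pos: [0.5346, -0.087, 0.2473]
tool_rot: [0.709, 0.705, 0.001, -0.001]
ft_force: [0.7, -0.5, 0.3]
grip_width: 0.0004
grasp_force: 0.0
```

```bash
cat >> h.py <<'E'
from scipy.spatial.transform import Rotation as Ro
def go(x,y,z,yaw=np.pi/2):
    o=bot.get_obs(); R=Ro.from_quat(o["tool_rot"]).as_matrix(); g=np.array([x,y,z])-o["eef_pos"]
    a=np.arctan2(R[1,0],R[0,0]); print("t",round(o["clock"],2),"pos",o["eef_pos"].round(4),"tilt",R[:2,2].round(4),"yawturn frac",round((a-yaw)/np.pi,4))
    print("shift frac",(R.T@g/.2).round(3),"rows",np.linalg.norm(g)/.0417,"F",o["ft_force"].round(1),"w",round(o["grip_width"],4),"gf",round(o["grasp_force"],1))
E
python3 -c "
from h import *
go(.547,-.03,.167)"
```

```text
t 1.43 pos [ 0.5346 -0.087   0.2473] tilt [0.0012 0.0027] yawturn frac -0.0018
shift frac [0.284 0.06  0.402] rows 2.37902109908421 F [ 0.7 -0.5  0.3] w 0.0004 gf 0.0
```

Request:
{"method": "apply_moves", "body": {"steps": [[[0.142,0.03,0.2],[0,0,0],0],[[0.142,0.03,0.2],[0,0,0],0],[[0,0,0],[0,0,0],0],[[0.107,-0.026,0],[0,0,0],0],[[0.107,-0.026,0],[0,0,0],0],[[0.13,-0.006,0],[0,0,0],0],[[0.13,0.03,0],[0,0,0],0],[[0,0,0],[0,0,0],0]]}}

```text
clock: 2.1
eef_pos: [0.5332, 0.0513, 0.1793]
tool_rot: [0.711, 0.703, -0.004, -0.003]
ft_force: [1.1, -0.5, 0.2]
grip_width: 0.0001
grasp_force: 0.0
```

Run:
```python
from h import *
go(.554,.091,.167)
p,d=camera("top");P=pts("top",d);cv2.imwrite("pics/l1.png",cv2.resize(p[110:220,110:270,::-1],None,fx=4,fy=4,interpolation=cv2.INTER_CUBIC))
```

```text
t 2.1 pos [0.5332 0.0513 0.1793] tilt [-0.0099 -0.0013] yawturn frac -0.0035
shift frac [0.199 0.103 0.06 ] rows 1.113870045920086 F [ 1.1 -0.5  0.2] w 0.0001 gf 0.0
```

View pics/l1.png

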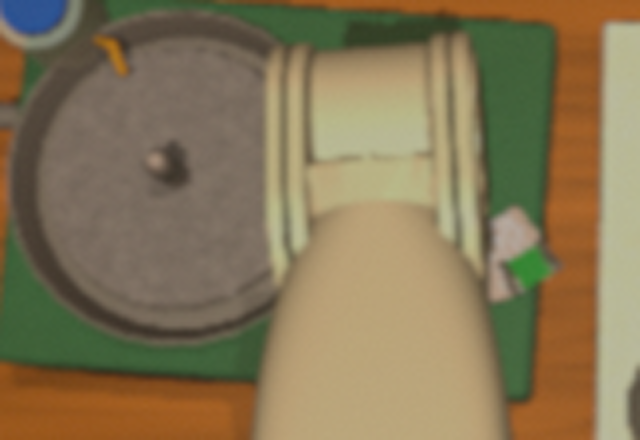

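The arm hides the knob, but the lever has left the green mark. I'll keep following the arc.

Request:
{"method": "apply_moves", "body": {"steps": [[[0.05,0.03,0.06],[0,0,0],0],[[0.08,0.04,0],[0,0,0],0],[[0.06,0.03,0],[0,0,0],0],[[0.03,0.02,0],[0,0,0],0],[[0.02,0.01,0],[0,0,0],0],[[0.02,0.01,0],[0,0,0],0],[[0,0,0],[0,0,0],0],[[0,0,0],[0,0,0],0]]}}

```text
clock: 2.82
eef_pos: [0.5645, 0.0967, 0.1681]
tool_rot: [0.713, 0.701, -0.005, 0.002]
ft_force: [-6.3, -15.2, 2.1]
grip_width: -0.0001
grasp_force: 7.2
```

Run:
```python
from h import *
go(.56,.1,.167)
p,d=camera("scene");cv2.imwrite("pics/l2.png",cv2.resize(p[90:240,220:420,::-1],None,fx=4,fy=4,interpolation=cv2.INTER_CUBIC))
```

```text
t 2.82 pos [0.5645 0.0967 0.1681] tilt [-0.005  -0.0098] yawturn frac -0.0053
shift frac [ 0.016 -0.023  0.006] rows 0.13538537899652103 F [ -6.3 -15.2   2.1] w -0.0001 gf 7.2
```

View pics/l2.png

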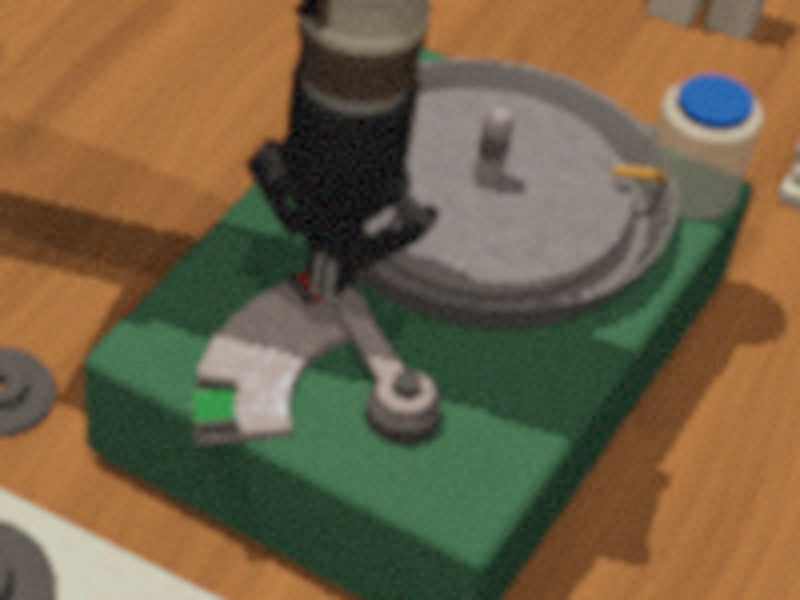

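The bar is at the red mark and the push force has risen to 15 N against the lever's 3 N, so it is on the stop. I'll back off and go above the flange.

Request:
{"method": "apply_moves", "body": {"steps": [[[-0.1,0,-0.02],[0,0,0],0],[[-0.1,0,-0.15],[0,0,0],0],[[-0.15,-0.06,-0.1],[0,0,0],0.5],[[-0.18,-0.1,0],[0,0,0],1],[[-0.18,-0.1,0],[0,0,0],1],[[-0.18,-0.1,0],[0,0,0],1],[[-0.18,-0.1,0],[0,0,0],1],[[-0.15,-0.1,0],[0,0,0],1]]}}

```text
clock: 3.53
eef_pos: [0.4512, -0.1427, 0.2236]
tool_rot: [0.712, 0.702, 0.001, 0.001]
ft_force: [-0.7, 0.0, -0.5]
grip_width: 0.0724
grasp_force: 0.0
```

Run:
```python
from h import *
go(.441,-.1475,.1)
P=pts("top",camera("top")[1])
s=P[(np.hypot(P[...,0]-.555,P[...,1]-.11)<.06)&(P[...,2]>.172)&(P[...,2]<.2)];print("knob",s.mean(0).round(4),len(s))
v=s.mean(0)[:2]-[.640,.056];w=np.array([.547,.0125])-[.640,.056]
print(np.linalg.norm(v),np.arctan2(w[0]*v[1]-w[1]*v[0],w@v))
```

```text
t 3.53 pos [ 0.4512 -0.1427  0.2236] tilt [ 0.0036 -0.0002] yawturn frac -0.0046
shift frac [-0.024 -0.053  0.618] rows 2.976845074221468 F [-0.7  0.  -0.5] w 0.0724 gf 0.0
knob [0.5574 0.1192 0.1833] 69
0.10401015583936636 -1.0911781636181805
```

Request:
{"method": "apply_moves", "body": {"steps": [[[-0.024,-0.053,0.1],[0,0,-0.0046],1],[[0,0,0.2],[0,0,0],0.8],[[0,0,0.2],[0,0,0],0.8],[[0,0,0.2],[0,0,0],0.8],[[0,0,0.15],[0,0,0],0.8],[[0,0,0],[0,0,0],0.8],[[0,0,0],[0,0,0],0.8],[[0,0,0],[0,0,0],0.8]]}}

```text
clock: 4.25
eef_pos: [0.4425, -0.1458, 0.0546]
tool_rot: [0.707, 0.707, 0.001, 0.001]
ft_force: [1.1, -0.2, 0.7]
grip_width: 0.0682
grasp_force: 0.0
```

Run:
```python
from h import *
go(.441,-.1475,.037)
p,d=camera("scene");cv2.imwrite("pics/f1.png",cv2.resize(p[170:290,140:300,::-1],None,fx=4,fy=4,interpolation=cv2.INTER_CUBIC))
```

```text
t 4.25 pos [ 0.4425 -0.1458  0.0546] tilt [ 0.0034 -0.0006] yawturn frac 0.0003
shift frac [-0.008 -0.008  0.088] rows 0.42532003784088607 F [ 1.1 -0.2  0.7] w 0.0682 gf 0.0
```

View pics/f1.png

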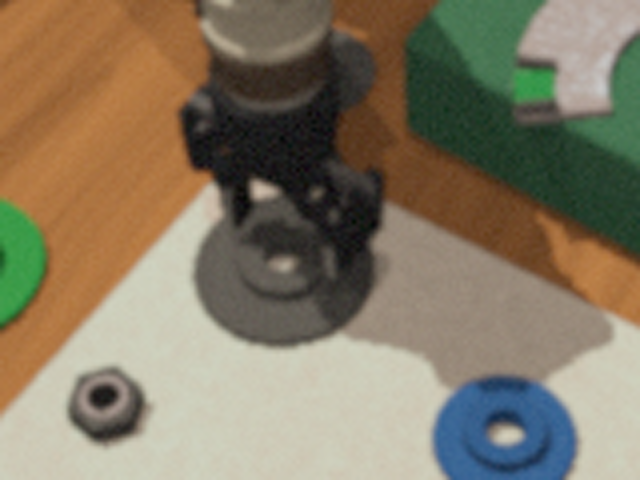

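The open fingers straddle the flange's hub and still stand above it. I'll descend slowly and feel for contact.

Request:
{"method": "apply_moves", "body": {"steps": [[[-0.008,-0.008,0.05],[0,0,0],0.8],[[0,0,0.04],[0,0,0],0.8],[[0,0,0.01],[0,0,0],0.8],[[0,0,0.01],[0,0,0],0.8],[[0,0,0.01],[0,0,0],0.8],[[0,0,0],[0,0,0],0.8],[[0,0,0],[0,0,0],0.8],[[0,0,0],[0,0,0],0.8]]}}

```text
clock: 4.97
eef_pos: [0.439, -0.1471, 0.0291]
tool_rot: [0.707, 0.707, 0.0, 0.0]
ft_force: [-0.3, -0.6, -0.8]
grip_width: 0.0684
grasp_force: 0.0
```

Request:
{"method": "apply_moves", "body": {"steps": [[[0,0,0],[0,0,0],0],[[0,0,0],[0,0,0],0],[[0,0,0],[0,0,0],0],[[0,0,0],[0,0,0],0],[[0,0,0],[0,0,0],0],[[0,0,0],[0,0,0],0],[[0,0,-0.02],[0,0,0],0],[[0,0,-0.05],[0,0,0],0]]}}

```text
clock: 5.63
eef_pos: [0.4373, -0.1465, 0.042]
tool_rot: [0.707, 0.707, -0.001, -0.001]
ft_force: [0.2, -0.4, -3.9]
grip_width: 0.0565
grasp_force: 71.9
```

Request:
{"method": "apply_moves", "body": {"steps": [[[0,0,-0.12],[0,0,0],0],[[0,0,-0.2],[0,0,0],0],[[0,0,-0.2],[0,0,0],0],[[0,0,-0.2],[0,0,0],0],[[0,0,-0.2],[0,0,0],0],[[0,0,-0.15],[0,0,0],0],[[0.08,0.03,-0.02],[0,0,0],0],[[0.12,0.05,0],[0,0,0],0]]}}

```text
clock: 6.3
eef_pos: [0.4558, -0.1084, 0.2637]
tool_rot: [0.708, 0.706, 0.001, 0.003]
ft_force: [0.2, 0.2, -4.0]
grip_width: 0.0566
grasp_force: 72.3
```

Request:
{"method": "apply_moves", "body": {"steps": [[[0.16,0.065,0],[0,0,0],0],[[0.18,0.07,0],[0,0,0],0],[[0.18,0.07,0],[0,0,0],0],[[0.18,0.07,0],[0,0,0],0],[[0.18,0.07,0],[0,0,0],0],[[0.18,0.07,0],[0,0,0],0],[[0.18,0.07,0],[0,0,0],0],[[0.16,0.07,0],[0,0,0],0]]}}

```text
clock: 6.97
eef_pos: [0.5653, 0.1755, 0.2596]
tool_rot: [0.706, 0.708, -0.001, -0.001]
ft_force: [1.2, -1.2, -2.9]
grip_width: 0.0568
grasp_force: 72.4
```

```bash
python3 -c "
from h import *
go(.603,.2615,.255)"
```

```text
t 6.97 pos [0.5653 0.1755 0.2596] tilt [-0.0022 -0.0002] yawturn frac 0.0006
shift frac [0.43  0.189 0.023] rows 2.2555283378188453 F [ 1.2 -1.2 -2.9] w 0.0568 gf 72.4
```

Request:
{"method": "apply_moves", "body": {"steps": [[[0.14,0.06,0.02],[0,0,0],0],[[0.14,0.06,0.02],[0,0,0],0],[[0.1,0.05,0.02],[0,0,0],0],[[0.05,0.02,0.02],[0,0,0],0],[[0,0,0.02],[0,0,0],0],[[0,0,0],[0,0,0],0],[[0,0,0],[0,0,0],0],[[0,0,0],[0,0,0],0]]}}

```text
clock: 7.63
eef_pos: [0.6033, 0.2576, 0.2411]
tool_rot: [0.707, 0.707, -0.0, 0.0]
ft_force: [0.5, 0.4, -3.1]
grip_width: 0.0568
grasp_force: 72.3
```

Run:
```python
from h import *
go(.603,.2615,.235)
for n in("scene","top"):
    p,d=camera(n);P=pts(n,d)
    s=P[(np.hypot(P[...,0]-.603,P[...,1]-.2615)<.075)&(P[...,2]>.213)&(P[...,2]<.232)]
    print(n,len(s),s.mean(0).round(4),s.min(0).round(4),s.max(0).round(4))
    if n=="scene": np.savez("s1.npz",p=p,d=d);cv2.imwrite("pics/s1.png",cv2.resize(p[50:200,270:430,::-1],None,fx=4,fy=4,interpolation=cv2.INTER_CUBIC))
```

```text
t 7.63 pos [0.6033 0.2576 0.2411] tilt [-0.0004 -0.0005] yawturn frac -0.0002
shift frac [ 0.019 -0.001  0.031] rows 0.17409565626869236 F [ 0.5  0.4 -3.1] w 0.0568 gf 72.3
scene 694 [0.6101 0.2416 0.227 ] [0.5464 0.1955 0.218 ] [0.6656 0.3179 0.232 ]
top 536 [0.6011 0.228  0.2288] [0.5447 0.1979 0.2194] [0.6646 0.274  0.232 ]
```

View pics/s1.png

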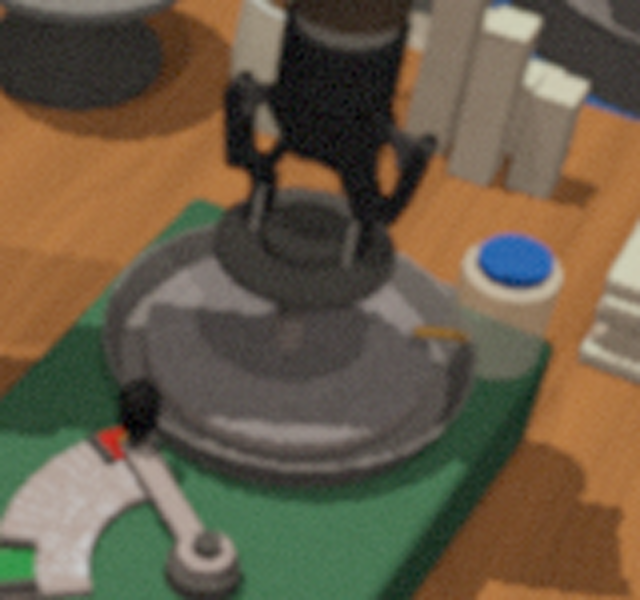

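The flange hangs flat over the spindle, and the knob stands in the red notch at about (136,405) in the crop. I'll correct by about 4 mm in y and lower gently.

Request:
{"method": "apply_moves", "body": {"steps": [[[0.023,0.003,0],[0,0,0],0],[[0,0,0.04],[0,0,0],0],[[0,0,0.04],[0,0,0],0],[[0,0,0.04],[0,0,0],0],[[0,0,0.04],[0,0,0],0],[[0,0,0.03],[0,0,0],0],[[0,0,0],[0,0,0],0],[[0,0,0],[0,0,0],0]]}}

```text
clock: 8.4
eef_pos: [0.6037, 0.2635, 0.2019]
tool_rot: [0.707, 0.707, -0.001, -0.0]
ft_force: [-0.4, 0.7, -4.0]
grip_width: 0.0569
grasp_force: 72.3
```

Request:
{"method": "apply_moves", "body": {"steps": [[[0,0,0.05],[0,0,0],0],[[0,0,0.05],[0,0,0],0],[[0,0,0.05],[0,0,0],0],[[0,0,0.035],[0,0,0],0],[[0,0,0.015],[0,0,0],0],[[0,0,0.01],[0,0,0],0],[[0,0,0],[0,0,0],0],[[0,0,0],[0,0,0],0]]}}

```text
clock: 9.07
eef_pos: [0.604, 0.2638, 0.1607]
tool_rot: [0.707, 0.707, -0.0, -0.0]
ft_force: [-1.1, 0.2, -4.8]
grip_width: 0.0566
grasp_force: 72.1
```

Request:
{"method": "apply_moves", "body": {"steps": [[[0,0,0.01],[0,0,0],0],[[0,0,0.01],[0,0,0],0],[[0,0,0.007],[0,0,0],0],[[0,0,0.006],[0,0,0],0],[[0,0,0],[0,0,0],0],[[0,0,0],[0,0,0],0],[[0,0,0],[0,0,0],0],[[0,0,0],[0,0,0],0]]}}

```text
clock: 9.73
eef_pos: [0.6041, 0.2639, 0.1558]
tool_rot: [0.707, 0.707, 0.001, 0.0]
ft_force: [-5.3, -0.2, 6.3]
grip_width: 0.0569
grasp_force: 75.3
```

Contact force is about 10 N at the expected height (TCP 0.1558, predicted 0.155). I'll release.

Request:
{"method": "apply_moves", "body": {"steps": [[[0,0,0],[0,0,0],0.85],[[0,0,0],[0,0,0],0.85],[[0,0,0],[0,0,0],0.85],[[0,0,0],[0,0,0],0.85],[[0,0,-0.1],[0,0,0],0.85],[[0,0,-0.2],[0,0,0],0.85],[[0,0,-0.2],[0,0,0],0.85],[[-0.1,0,-0.05],[0,0,0],0.85]]}}

```text
clock: 10.4
eef_pos: [0.6064, 0.2474, 0.2714]
tool_rot: [0.705, 0.709, 0.006, 0.002]
ft_force: [-0.5, -0.9, 0.7]
grip_width: 0.0726
grasp_force: 0.0
```

Request:
{"method": "apply_moves", "body": {"steps": [[[-0.2,0.01,0],[0,0,0],0.8],[[-0.2,0.01,0],[0,0,0],0.8],[[-0.2,0.01,0],[0,0,0],0.8],[[-0.2,0.01,0],[0,0,0],0.8],[[-0.2,0.01,0],[0,0,0],0.8],[[-0.2,0.01,0],[0,0,0],0.8],[[-0.2,0.01,0],[0,0,0],0.8],[[-0.2,0.01,0],[0,0,0],0.8]]}}

```text
clock: 11.07
eef_pos: [0.6205, -0.0785, 0.2644]
tool_rot: [0.707, 0.707, 0.0, 0.001]
ft_force: [1.0, 0.2, 0.2]
grip_width: 0.0686
grasp_force: 0.0
```

Run:
```python
from h import *
go(.6265,-.181,.06)
for n in("scene","top"):
    p,d=camera(n);P=pts(n,d);D=np.hypot(P[...,0]-.604,P[...,1]-.2625)
    s=P[(D<.04)&(P[...,2]>.15)&(P[...,2]<.162)]
    print(n,"hub",len(s),s.mean(0).round(4),((s.min(0)+s.max(0))/2).round(4))
    m=(D<.06)&(P[...,2]>.139)&(P[...,2]<.15); s=P[m]; print("disc",s.mean(0).round(4),len(s))
    A=np.c_[s[:,:2],np.ones(len(s))];print("slope",np.linalg.lstsq(A,s[:,2],rcond=None)[0][:2].round(3))
```

```text
t 11.07 pos [ 0.6205 -0.0785  0.2644] tilt [ 0.001  -0.0005] yawturn frac 0.0002
shift frac [-0.512  0.028  1.022] rows 5.485464323217565 F [1.  0.2 0.2] w 0.0686 gf 0.0
scene hub 203 [0.6086 0.2577 0.1544] [0.6072 0.2627 0.1558]
disc [0.608  0.2536 0.1427] 653
slope [ 0.004 -0.001]
top hub 249 [0.6036 0.2617 0.1551] [0.6043 0.2633 0.156 ]
disc [0.6032 0.2614 0.1436] 885
slope [0.005 0.001]
```

The flange is flat and seated: hub top is at 0.1555 and the slope is under 0.005. On to the spacer.

Request:
{"method": "apply_moves", "body": {"steps": [[[-0.18,0.01,0.05],[0,0,0],0.75],[[-0.18,0.01,0.09],[0,0,0],0.75],[[-0.12,0.01,0.15],[0,0,0],0.75],[[-0.03,0,0.2],[0,0,0],0.75],[[0,0,0.2],[0,0,0],0.75],[[0,0,0.2],[0,0,0],0.75],[[0,0,0.06],[0,0,0],0.75],[[0,0,0],[0,0,0],0.75]]}}

```text
clock: 11.83
eef_pos: [0.6229, -0.177, 0.0684]
tool_rot: [0.707, 0.707, -0.003, -0.005]
ft_force: [-1.0, 1.2, 0.1]
grip_width: 0.0641
grasp_force: 0.0
```

```bash
python3 -c "
from h import *
go(.6265,-.181,.031)"
```

```text
t 11.83 pos [ 0.6229 -0.177   0.0684] tilt [-0.01    0.0028] yawturn frac 0.0003
shift frac [-0.021  0.02   0.187] rows 0.9061268109710959 F [-1.   1.2  0.1] w 0.0641 gf 0.0
```

Request:
{"method": "apply_moves", "body": {"steps": [[[-0.02,0.018,0.02],[0,0,0],0.75],[[0,0,0.06],[0,0,0],0.75],[[0,0,0.05],[0,0,0],0.75],[[0,0,0.03],[0,0,0],0.75],[[0,0,0.01],[0,0,0],0.75],[[0,0,0],[0,0,0],0.75],[[0,0,0],[0,0,0],0.75],[[0,0,0],[0,0,0],0.75]]}}

```text
clock: 12.5
eef_pos: [0.6305, -0.1824, 0.041]
tool_rot: [0.707, 0.707, 0.0, 0.001]
ft_force: [0.7, -0.2, -0.2]
grip_width: 0.0643
grasp_force: 0.0
```

```bash
python3 -c "
from h import *
go(.6265,-.181,.031)"
```

```text
t 12.5 pos [ 0.6305 -0.1824  0.041 ] tilt [ 0.0012 -0.0003] yawturn frac 0.0003
shift frac [ 0.007 -0.02   0.05 ] rows 0.2596154032443011 F [ 0.7 -0.2 -0.2] w 0.0643 gf 0.0
```

Request:
{"method": "apply_moves", "body": {"steps": [[[0.007,-0.02,0.01],[0,0,0],0.75],[[0,0,0.03],[0,0,0],0.75],[[0,0,0.01],[0,0,0],0.75],[[0,0,0],[0,0,0],0.75],[[0,0,0],[0,0,0],0],[[0,0,0],[0,0,0],0],[[0,0,0],[0,0,0],0],[[0,0,0],[0,0,0],0]]}}

```text
clock: 13.17
eef_pos: [0.6261, -0.1812, 0.0324]
tool_rot: [0.707, 0.707, -0.0, 0.001]
ft_force: [-3.5, 0.9, 9.4]
grip_width: 0.0488
grasp_force: 66.5
```

Request:
{"method": "apply_moves", "body": {"steps": [[[0,0,-0.02],[0,0,0],0],[[0,0,-0.06],[0,0,0],0],[[0,0,-0.15],[0,0,0],0],[[0,0,-0.2],[0,0,0],0],[[0,0,-0.2],[0,0,0],0],[[0,0,-0.2],[0,0,0],0],[[0,0,-0.2],[0,0,0],0],[[0.1,0,-0.1],[0,0,0],0]]}}

```text
clock: 13.83
eef_pos: [0.6273, -0.1644, 0.2627]
tool_rot: [0.708, 0.706, 0.001, 0.004]
ft_force: [1.1, 0.5, -1.7]
grip_width: 0.049
grasp_force: 64.3
```

Request:
{"method": "apply_moves", "body": {"steps": [[[0.18,-0.01,0],[0,0,0],0],[[0.2,-0.01,0],[0,0,0],0],[[0.2,-0.01,0],[0,0,0],0],[[0.2,-0.01,0],[0,0,0],0],[[0.2,-0.01,0],[0,0,0],0],[[0.2,-0.01,0],[0,0,0],0],[[0.2,-0.01,0],[0,0,0],0],[[0.2,-0.01,0],[0,0,0],0]]}}

```text
clock: 14.5
eef_pos: [0.6091, 0.157, 0.2565]
tool_rot: [0.707, 0.707, -0.0, -0.0]
ft_force: [0.8, 0.2, -2.9]
grip_width: 0.0486
grasp_force: 64.3
```

```bash
python3 -c "
from h import *
go(.604,.2637,.235)"
```

```text
t 14.5 pos [0.6091 0.157  0.2565] tilt [-0.0004 -0.0001] yawturn frac 0.0003
shift frac [ 0.534 -0.025  0.107] rows 2.614122213060142 F [ 0.8  0.2 -2.9] w 0.0486 gf 64.3
```

Request:
{"method": "apply_moves", "body": {"steps": [[[0.18,-0.01,0],[0,0,0],0],[[0.16,-0.01,0.03],[0,0,0],0],[[0.12,-0.005,0.03],[0,0,0],0],[[0.06,0,0.02],[0,0,0],0],[[0.01,0,0],[0,0,0],0],[[0,0,0],[0,0,0],0],[[0,0,0],[0,0,0],0],[[0,0,0],[0,0,0],0]]}}

```text
clock: 15.17
eef_pos: [0.6053, 0.2592, 0.2409]
tool_rot: [0.708, 0.707, 0.0, 0.0]
ft_force: [0.5, -0.7, -3.2]
grip_width: 0.0489
grasp_force: 64.2
```

Run:
```python
from h import *
go(.604,.2637,.205)
p,d=camera("scene");P=pts("scene",d)
hsv=cv2.cvtColor(p,cv2.COLOR_RGB2HSV);m=(hsv[...,0]>95)&(hsv[...,0]<125)&(hsv[...,1]>80)&(np.hypot(P[...,0]-.604,P[...,1]-.2637)<.07)
s=P[m];print(len(s),s.min(0).round(4),s.max(0).round(4),((s.min(0)+s.max(0))/2).round(4))
```

```text
t 15.17 pos [0.6053 0.2592 0.2409] tilt [ 0.0006 -0.0003] yawturn frac -0.0005
shift frac [ 0.023 -0.007  0.179] rows 0.8674438317513186 F [ 0.5 -0.7 -3.2] w 0.0489 gf 64.2
505 [0.5529 0.2119 0.1396] [0.651  0.3042 0.3916] [0.6019 0.2581 0.2656]
```

Request:
{"method": "apply_moves", "body": {"steps": [[[0.023,-0.006,0],[0,0,0],0],[[0,0,0.04],[0,0,0],0],[[0,0,0.04],[0,0,0],0],[[0,0,0.04],[0,0,0],0],[[0,0,0.04],[0,0,0],0],[[0,0,0.02],[0,0,0],0],[[0,0,0],[0,0,0],0],[[0,0,0],[0,0,0],0]]}}

```text
clock: 15.88
eef_pos: [0.6032, 0.2656, 0.2036]
tool_rot: [0.707, 0.707, -0.001, -0.0]
ft_force: [-0.0, -0.1, -1.6]
grip_width: 0.0491
grasp_force: 64.3
```

Request:
{"method": "apply_moves", "body": {"steps": [[[-0.008,0.002,0.03],[0,0,0],0],[[0,0,0.03],[0,0,0],0],[[0,0,0.02],[0,0,0],0],[[0,0,0.015],[0,0,0],0],[[0,0,0.01],[0,0,0],0],[[0,0,0.008],[0,0,0],0],[[0,0,0],[0,0,0],0],[[0,0,0],[0,0,0],0]]}}

```text
clock: 16.55
eef_pos: [0.604, 0.2641, 0.1817]
tool_rot: [0.707, 0.707, 0.0, 0.0]
ft_force: [-0.7, -0.0, -2.6]
grip_width: 0.0491
grasp_force: 64.2
```

Request:
{"method": "apply_moves", "body": {"steps": [[[0,0,0.01],[0,0,0],0],[[0,0,0.006],[0,0,0],0],[[0,0,0.005],[0,0,0],0],[[0,0,0],[0,0,0],0],[[0,0,0],[0,0,0],0],[[0,0,0],[0,0,0],0],[[0,0,0],[0,0,0],0],[[0,0,0],[0,0,0],0]]}}

```text
clock: 17.22
eef_pos: [0.604, 0.2641, 0.1774]
tool_rot: [0.707, 0.707, 0.0, 0.0]
ft_force: [0.4, -0.6, -1.9]
grip_width: 0.0491
grasp_force: 64.3
```

Request:
{"method": "apply_moves", "body": {"steps": [[[0,0,0.005],[0,0,0],0],[[0,0,0.005],[0,0,0],0],[[0,0,0],[0,0,0],0],[[0,0,0],[0,0,0],0],[[0,0,0],[0,0,0],0],[[0,0,0],[0,0,0],0],[[0,0,0],[0,0,0],0],[[0,0,0],[0,0,0],0]]}}

```text
clock: 17.88
eef_pos: [0.604, 0.2641, 0.1774]
tool_rot: [0.707, 0.707, 0.001, 0.0]
ft_force: [-3.3, -0.2, 5.6]
grip_width: 0.049
grasp_force: 66.5
```

Contact at 0.1774, where 0.178 was expected. I'll release the spacer and go to the washer.

Request:
{"method": "apply_moves", "body": {"steps": [[[0,0,0],[0,0,0],0.8],[[0,0,0],[0,0,0],0.8],[[0,0,0],[0,0,0],0.8],[[0,0,0],[0,0,0],0.8],[[0,0,-0.1],[0,0,0],0.8],[[0,0,-0.2],[0,0,0],0.8],[[0,0,-0.12],[0,0,0],0.8],[[-0.1,0,-0.05],[0,0,0],0.8]]}}

```text
clock: 18.55
eef_pos: [0.6052, 0.2476, 0.2739]
tool_rot: [0.705, 0.709, 0.004, 0.001]
ft_force: [0.1, -0.7, 0.5]
grip_width: 0.0688
grasp_force: 0.0
```

Request:
{"method": "apply_moves", "body": {"steps": [[[-0.2,-0.03,0],[0,0,0],0.82],[[-0.2,-0.03,0],[0,0,0],0.82],[[-0.2,-0.03,0],[0,0,0],0.82],[[-0.2,-0.03,0],[0,0,0],0.82],[[-0.2,-0.03,0],[0,0,0],0.82],[[-0.2,-0.03,0],[0,0,0],0.82],[[-0.2,-0.03,0],[0,0,0],0.82],[[-0.2,-0.03,0],[0,0,0],0.82]]}}

```text
clock: 19.22
eef_pos: [0.5557, -0.0778, 0.2696]
tool_rot: [0.707, 0.707, 0.0, 0.0]
ft_force: [1.5, -0.1, 0.4]
grip_width: 0.0701
grasp_force: 0.0
```

Run:
```python
from h import *
go(.518,-.3605,.06)
for n in("scene","top"):
    p,d=camera(n);P=pts(n,d);D=np.hypot(P[...,0]-.604,P[...,1]-.2625)
    for z0 in(.174,.162,.143):
        s=P[(D<.058)&(abs(P[...,2]-z0)<.005)&(D>.014)]
        A=np.c_[s[:,:2],np.ones(len(s))];print(n,z0,len(s),s.mean(0).round(4),((s.min(0)+s.max(0))/2).round(4),"slope",np.linalg.lstsq(A,s[:,2],rcond=None)[0][:2].round(3))
```

```text
t 19.22 pos [ 0.5557 -0.0778  0.2696] tilt [ 0.0007 -0.0001] yawturn frac 0.0003
shift frac [-1.413 -0.191  1.048] rows 8.488802082988675 F [ 1.5 -0.1  0.4] w 0.0701 gf 0.0
scene 0.174 133 [0.6093 0.2585 0.1737] [0.6067 0.2634 0.1735] slope [-0.006  0.029]
scene 0.162 370 [0.6107 0.254  0.1619] [0.6067 0.2656 0.162 ] slope [0.004 0.001]
scene 0.143 375 [0.609  0.2375 0.142 ] [0.6043 0.2522 0.1423] slope [-0.     0.005]
top 0.174 161 [0.6042 0.2636 0.1752] [0.6049 0.2634 0.1741] slope [ 0.015 -0.012]
top 0.162 453 [0.6033 0.2623 0.1633] [0.6042 0.2644 0.1623] slope [0.01  0.006]
top 0.143 415 [0.5966 0.2506 0.1435] [0.604  0.2628 0.1431] slope [0.009 0.004]
```

Request:
{"method": "apply_moves", "body": {"steps": [[[-0.19,-0.025,0],[0,0,0],0.82],[[-0.19,-0.025,0],[0,0,0],0.82],[[-0.19,-0.025,0],[0,0,0],0.82],[[-0.19,-0.025,0.05],[0,0,0],0.82],[[-0.19,-0.025,0.05],[0,0,0],0.82],[[-0.19,-0.025,0.05],[0,0,0],0.82],[[-0.17,-0.025,0.1],[0,0,0],0.82],[[-0.1,-0.015,0.15],[0,0,0],0.82]]}}

```text
clock: 19.98
eef_pos: [0.5195, -0.3624, 0.1914]
tool_rot: [0.708, 0.706, 0.0, 0.004]
ft_force: [1.1, -0.5, 0.1]
grip_width: 0.07
grasp_force: 0.0
```

Run:
```python
from h import *
go(.518,-.3605,.06)
```

```text
t 19.98 pos [ 0.5195 -0.3624  0.1914] tilt [ 0.0056 -0.005 ] yawturn frac -0.0006
shift frac [ 0.013 -0.011  0.657] rows 3.1519548541663247 F [ 1.1 -0.5  0.1] w 0.07 gf 0.0
```

Request:
{"method": "apply_moves", "body": {"steps": [[[0,0,0.15],[0,0,0],0.82],[[0,0,0.2],[0,0,0],0.82],[[0,0,0.15],[0,0,0],0.82],[[0,0,0.1],[0,0,0],0.82],[[0,0,0.03],[0,0,0],0.82],[[0,0,0],[0,0,0],0.82],[[0,0,0],[0,0,0],0.82],[[0,0,0],[0,0,0],0.82]]}}

```text
clock: 20.65
eef_pos: [0.5201, -0.3587, 0.0657]
tool_rot: [0.707, 0.708, 0.0, 0.002]
ft_force: [0.2, 0.3, 0.2]
grip_width: 0.0701
grasp_force: 0.0
```

Run:
```python
from h import *
go(.518,-.3605,.026)
```

```text
t 20.65 pos [ 0.5201 -0.3587  0.0657] tilt [ 0.0034 -0.0023] yawturn frac 0.0004
shift frac [-0.008 -0.011  0.199] rows 0.9547199611131357 F [0.2 0.3 0.2] w 0.0701 gf 0.0
```

Request:
{"method": "apply_moves", "body": {"steps": [[[-0.008,-0.01,0.05],[0,0,0],0.82],[[0,0,0.06],[0,0,0],0.82],[[0,0,0.05],[0,0,0],0.82],[[0,0,0.025],[0,0,0],0.82],[[0,0,0.01],[0,0,0],0.82],[[0,0,0],[0,0,0],0.82],[[0,0,0],[0,0,0],0.82],[[0,0,0],[0,0,0],0.82]]}}

```text
clock: 21.32
eef_pos: [0.5168, -0.3598, 0.0248]
tool_rot: [0.707, 0.707, 0.0, 0.0]
ft_force: [0.5, -0.3, 0.2]
grip_width: 0.0704
grasp_force: 0.0
```

Request:
{"method": "apply_moves", "body": {"steps": [[[0,0,-0.005],[0,0,0],0.7],[[0,0,0],[0,0,0],0],[[0,0,0],[0,0,0],0],[[0,0,0],[0,0,0],0],[[0,0,0],[0,0,0],0],[[0,0,0],[0,0,0],0],[[0,0,0],[0,0,0],0],[[0,0,0],[0,0,0],0]]}}

```text
clock: 21.98
eef_pos: [0.517, -0.36, 0.0268]
tool_rot: [0.707, 0.707, 0.0, 0.001]
ft_force: [-1.6, 0.3, 6.2]
grip_width: 0.0572
grasp_force: 64.5
```

Request:
{"method": "apply_moves", "body": {"steps": [[[0,0,-0.02],[0,0,0],0],[[0,0,-0.06],[0,0,0],0],[[0,0,-0.15],[0,0,0],0],[[0,0,-0.2],[0,0,0],0],[[0,0,-0.2],[0,0,0],0],[[0,0,-0.2],[0,0,0],0],[[0,0,-0.2],[0,0,0],0],[[0.1,0.015,-0.12],[0,0,0],0]]}}

```text
clock: 22.65
eef_pos: [0.5197, -0.3428, 0.2611]
tool_rot: [0.708, 0.706, 0.0, 0.004]
ft_force: [1.6, -0.5, -0.4]
grip_width: 0.057
grasp_force: 64.4
```

Request:
{"method": "apply_moves", "body": {"steps": [[[0.18,0.025,0],[0,0,0],0],[[0.2,0.028,0],[0,0,0],0],[[0.2,0.028,0],[0,0,0],0],[[0.2,0.028,0],[0,0,0],0],[[0.2,0.028,0],[0,0,0],0],[[0.2,0.028,0],[0,0,0],0],[[0.2,0.028,0],[0,0,0],0],[[0.2,0.028,0],[0,0,0],0]]}}

```text
clock: 23.32
eef_pos: [0.563, -0.0216, 0.2562]
tool_rot: [0.707, 0.707, 0.0, 0.0]
ft_force: [1.3, -0.1, -1.5]
grip_width: 0.0567
grasp_force: 64.4
```

```bash
python3 -c "
from h import *
go(.604,.2637,.235)"
```

```text
t 23.32 pos [ 0.563  -0.0216  0.2562] tilt [0.0004 0.0001] yawturn frac 0.0002
shift frac [1.426 0.206 0.106] rows 6.930015460736233 F [ 1.3 -0.1 -1.5] w 0.0567 gf 64.4
```

Request:
{"method": "apply_moves", "body": {"steps": [[[0.2,0.028,0],[0,0,0],0],[[0.2,0.028,0],[0,0,0],0],[[0.2,0.028,0],[0,0,0],0],[[0.2,0.028,0],[0,0,0],0],[[0.2,0.028,0],[0,0,0],0],[[0.19,0.028,0],[0,0,0],0],[[0.14,0.02,0.03],[0,0,0],0],[[0.06,0.01,0.02],[0,0,0],0]]}}

```text
clock: 23.98
eef_pos: [0.6022, 0.2591, 0.2451]
tool_rot: [0.705, 0.709, 0.001, -0.001]
ft_force: [-0.5, -0.2, -2.7]
grip_width: 0.0566
grasp_force: 64.4
```

Request:
{"method": "apply_moves", "body": {"steps": [[[0.02,0.005,0],[0,0,0],0],[[0,0,0],[0,0,0],0],[[0,0,0],[0,0,0],0],[[0,0,0],[0,0,0],0],[[0,0,0],[0,0,0],0],[[0,0,0],[0,0,0],0],[[0,0,0],[0,0,0],0],[[0,0,0],[0,0,0],0]]}}

```text
clock: 24.65
eef_pos: [0.6039, 0.2578, 0.2458]
tool_rot: [0.707, 0.707, 0.0, 0.0]
ft_force: [0.0, -0.0, -0.4]
grip_width: 0.0567
grasp_force: 64.4
```

Run:
```python
from h import *
go(.604,.264,.205)
p,d=camera("scene");P=pts("scene",d);cv2.imwrite("pics/w1.png",cv2.resize(p[50:200,270:430,::-1],None,fx=4,fy=4,interpolation=cv2.INTER_CUBIC))
```

```text
t 24.65 pos [0.6039 0.2578 0.2458] tilt [0.0003 0.0001] yawturn frac -0.0
shift frac [0.031 0.001 0.204] rows 0.9898513873794821 F [ 0.  -0.  -0.4] w 0.0567 gf 64.4
```

View pics/w1.png

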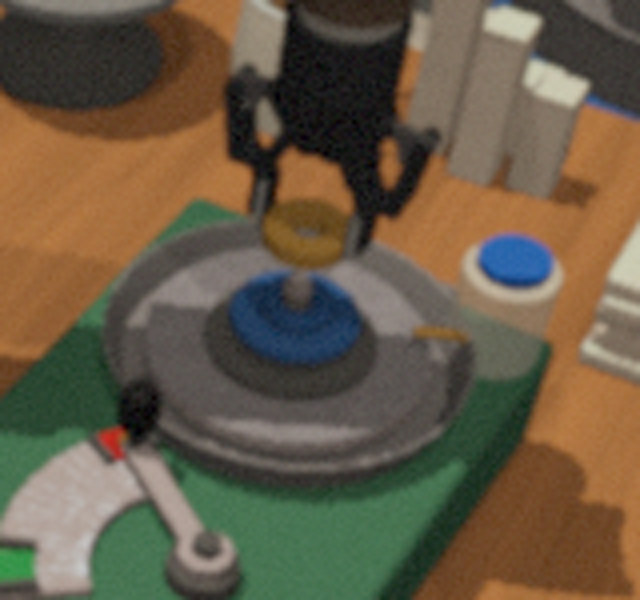

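The washer is held level over the spindle (crop about (308,232)). The spacer and flange sit concentric below it, and the lever is in the red notch. I'll lower it.

Request:
{"method": "apply_moves", "body": {"steps": [[[0.028,0.001,0],[0,0,0],0],[[0,0,0.04],[0,0,0],0],[[0,0,0.04],[0,0,0],0],[[0,0,0.04],[0,0,0],0],[[0,0,0.04],[0,0,0],0],[[0,0,0.025],[0,0,0],0],[[0,0,0],[0,0,0],0],[[0,0,0],[0,0,0],0]]}}

```text
clock: 25.37
eef_pos: [0.6036, 0.2639, 0.2077]
tool_rot: [0.707, 0.707, -0.001, -0.0]
ft_force: [0.0, 0.7, -0.8]
grip_width: 0.0572
grasp_force: 64.4
```

Request:
{"method": "apply_moves", "body": {"steps": [[[0,0,0.02],[0,0,0],0],[[0,0,0.015],[0,0,0],0],[[0,0,0.01],[0,0,0],0],[[0,0,0.01],[0,0,0],0],[[0,0,0.008],[0,0,0],0],[[0,0,0],[0,0,0],0],[[0,0,0],[0,0,0],0],[[0,0,0],[0,0,0],0]]}}

```text
clock: 26.03
eef_pos: [0.6039, 0.2641, 0.1959]
tool_rot: [0.707, 0.707, -0.0, -0.0]
ft_force: [0.2, -0.3, -2.4]
grip_width: 0.0569
grasp_force: 64.4
```

Request:
{"method": "apply_moves", "body": {"steps": [[[0,0,0.008],[0,0,0],0],[[0,0,0.006],[0,0,0],0],[[0,0,0.005],[0,0,0],0],[[0,0,0],[0,0,0],0],[[0,0,0],[0,0,0],0],[[0,0,0],[0,0,0],0],[[0,0,0],[0,0,0],0],[[0,0,0],[0,0,0],0]]}}

```text
clock: 26.7
eef_pos: [0.6039, 0.2641, 0.192]
tool_rot: [0.707, 0.707, -0.0, -0.0]
ft_force: [-0.6, -0.2, -1.6]
grip_width: 0.0566
grasp_force: 64.4
```

Request:
{"method": "apply_moves", "body": {"steps": [[[0,0,0.005],[0,0,0],0],[[0,0,0.005],[0,0,0],0],[[0,0,0],[0,0,0],0],[[0,0,0],[0,0,0],0],[[0,0,0],[0,0,0],0],[[0,0,0],[0,0,0],0],[[0,0,0],[0,0,0],0],[[0,0,0],[0,0,0],0]]}}

```text
clock: 27.37
eef_pos: [0.6039, 0.2641, 0.1918]
tool_rot: [0.707, 0.707, 0.001, 0.0]
ft_force: [-2.4, -2.0, 4.4]
grip_width: 0.0564
grasp_force: 65.0
```

Seated at 0.1918, with 0.193 expected. I'll release and retreat upward.

Request:
{"method": "apply_moves", "body": {"steps": [[[0,0,0],[0,0,0],0.85],[[0,0,0],[0,0,0],0.85],[[0,0,0],[0,0,0],0.85],[[0,0,0],[0,0,0],0.85],[[0,0,-0.1],[0,0,0],0.85],[[0,0,-0.2],[0,0,0],0.85],[[0,0,-0.15],[0,0,0],0.85],[[-0.15,0,-0.05],[0,0,0],0.85]]}}

```text
clock: 28.03
eef_pos: [0.6052, 0.239, 0.2951]
tool_rot: [0.705, 0.71, 0.005, 0.001]
ft_force: [0.1, -1.0, 1.3]
grip_width: 0.0723
grasp_force: 0.0
```

Request:
{"method": "apply_moves", "body": {"steps": [[[-0.2,0,0],[0,0,0],0.85],[[-0.2,0,0],[0,0,0],0.85],[[-0.2,0,0],[0,0,0],0.85],[[-0.2,0,0],[0,0,0],0.85],[[-0.2,0,0],[0,0,0],0.85],[[-0.1,0,0],[0,0,0],0.85],[[0,0,0],[0,0,0],0.85],[[0,0,0],[0,0,0],0.85]]}}

```text
clock: 28.7
eef_pos: [0.6042, 0.0127, 0.29]
tool_rot: [0.708, 0.706, 0.0, -0.0]
ft_force: [0.8, 0.6, -0.8]
grip_width: 0.0725
grasp_force: 0.0
```

Run:
```python
from h import *
go(.604,.264,.3)
for n in("scene","top"):
    p,d=camera(n);P=pts(n,d);D=np.hypot(P[...,0]-.604,P[...,1]-.263)
    for z0 in(.190,.162,.143):
        s=P[(D<.058)&(abs(P[...,2]-z0)<.005)&(D>.014)]
        A=np.c_[s[:,:2],np.ones(len(s))];print(n,z0,len(s),s.mean(0).round(4),((s.min(0)+s.max(0))/2).round(4),"slope",np.linalg.lstsq(A,s[:,2],rcond=None)[0][:2].round(3))
    if n=="scene": cv2.imwrite("pics/e1.png",cv2.resize(p[50:250,240:440,::-1],None,fx=3,fy=3,interpolation=cv2.INTER_CUBIC))
```

```text
t 28.7 pos [0.6042 0.0127 0.29  ] tilt [0.0001 0.0004] yawturn frac -0.0007
shift frac [ 1.257 -0.004 -0.049] rows 6.032067804959615 F [ 0.8  0.6 -0.8] w 0.0725 gf 0.0
scene 0.19 184 [0.6095 0.2633 0.1884] [0.607  0.2623 0.1892] slope [-0.009 -0.   ]
scene 0.162 197 [0.6278 0.2525 0.1621] [0.6071 0.2584 0.1619] slope [-0.018  0.012]
scene 0.143 218 [0.6319 0.2428 0.1422] [0.6072 0.2564 0.1428] slope [0.    0.011]
top 0.19 256 [0.6042 0.2626 0.1896] [0.6045 0.2623 0.1895] slope [0.005 0.003]
top 0.162 353 [0.5993 0.2581 0.1632] [0.6042 0.2644 0.1621] slope [ 0.002 -0.006]
top 0.143 416 [0.5961 0.2522 0.1435] [0.6049 0.2628 0.1433] slope [ 0.004 -0.   ]
```

View pics/e1.png

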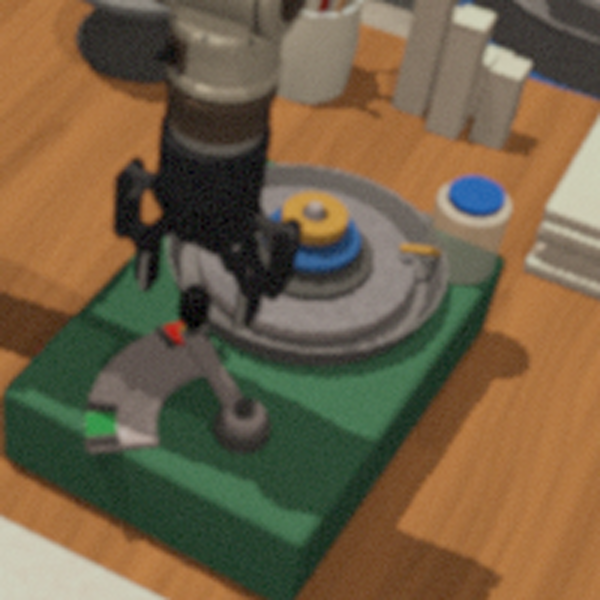

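The stack is seated: the washer top is at 0.190 and flat, with the spindle through it at (316,210). The lever is in the red notch at (195,305) and the gripper is clear.

```bash
python3 -c "
from workcell import bot
print(bot.job_done())"
```

```text
the job is handed in; nothing more can be done
None
```

The job is handed in at about 29 s of robot time: by camera and force readings, the lever is home in the red notch and the flange, spacer and washer sit flat on the spindle in order, released; I never moved near the nut or spanner, but no verdict was returned.

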